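# Load the ultrasonic cleaner with centrifuge inserts

### The arm

A 6-joint arm with a two-finger parallel gripper is mounted at the origin on the work surface. World frame = base frame: x ahead of the robot, y to its left, z up, the work surface at z = 0. Lengths are in m, angles in rad, forces in N, time in s.
With the tool pointing down it reaches from about 0.35 to 0.975 m from the base axis. Payload 4.9 kg.
Tool frame: the origin (TCP) lies at the very end of the fingers, on their centre line; the grasp point (between the pads) lies 19 mm behind it; x points along the fingers, y is the direction in which the jaws open and shut, and the axes are right-handed (so a half turn about x gives the same grasp; the last joint's range is limited). The gripper opens to 85 mm and grips with 20 to 120 N. Pads are 22 mm wide; open, the fingers measure 114 mm over their backs; the gripper's body (76 mm by 85 mm) begins 54 mm behind the grasp point. The pads swing forward as they close: fully open they stand 13 mm farther back than shut.
Start: joints at [1.158, 0.053, 1.613, -0, 1.476, -0.119], TCP at [0.181, 0.598, 0.231] pointing down, gripper open.
Joint ranges: [-3.01, 3.01], [-1.01, 2.22], [0.06, 2.58], [-1.02, 4.17], [0.09, 2.62], [-3.14, 3.14]. Speed limits (rad/s): [2.57, 2.57, 3.14, 3.14, 3.14, 3.14].

### API

Orientations are given as a unit quaternion [w, x, y, z].
In Python, from plant import manip gives the robot as it stands.
- The arm moves only by the tool play_rows, never from a script. Its argument "plan" is a list of rows, each a list of 5 numbers: the shift along the tool's x, y, z in mm, then the turn about the tool's x in rad, then the closure, from -1 (fully open) to 1 (shut). A call has 1 to 8 rows; each row is the pose to reach, as a shift and turn from the pose commanded when the call began, along the tool's axes at that moment; what a row does not reach only later rows make up. A row lasts 1/8 s, in which the tool goes at most 62.5 mm and 10.7 degrees, less where a joint would pass 70% of its speed; a pose out of reach is approached as far as the arm can. A call with a gripper value outside its range is refused whole. The fingers move at their own pace and stop on an object; the grip force is fixed at half the most. Time passes only in rows, so rows that repeat a pose let the fingers close. It gives the time, the measured TCP pose, the force and the opening at its end, in the units of the state.
- manip.state(): the state, without advancing time (a new reading comes with each control period).
- manip.grab_frame(name): name is "side" or "top" or "wrist"; returns a dict with "img" (480x640x3 uint8, red, green, blue), "range_z" (480x640 float32, m along the optical axis (not along the pixel's ray), 0 where there is no reading), "fx", "fy", "cx", "cy" (pixels), "k1" (the pictures are not rectified: a ray, as slopes to the right and down, at radius r is drawn at 1 + k1 r^2 times it, then the intrinsics apply), "origin" and "rotation" of the camera in the world. Camera axes: x right, y up, looking along -z (the intrinsics and any distortion apply to the point x, -y, -z); pixel columns grow to the right and rows downward; lengths in m; the calibration is good to about 2 mm. A picture is of the moment at which its call begins.
- manip.job_done(): hands the job in, once; it reports no verdict.
The state is a dict: "time": time; "joint_pos": joint angles; "joint_vel": joint speeds; "joint_efforts": joint torques, N m; "tool_pos": TCP position; "tool_rot": TCP orientation; "contact_force": force on the tool from outside, world axes, zero at the start; "ft_torque": the same for the moment, N m; "gripper_width": opening from 0.0 (shut) to 1.0 (fully open).
Only numpy, scipy, OpenCV 4.12 (cv2) and the standard library are available. Lean on these libraries where they do the work, as an engineer would, in place of code of your own. Each camera call takes 0.05 s, during which the arm holds its last target. There are 200 camera calls.

### The job

Tip the steel jug over the ultrasonic cleaner so that all four plastic inserts drop out into its tank, then stand the empty jug upright again, wholly on its grey mat, and let go of it. After that, turn the cleaner's selector clockwise to the two-dot mark. Leave the box, the jar and the bottle where they are.

Things in the scene. Friction and masses are not known exactly. Their poses are not given: they have to be found in the camera images.
- jug: Steel open jug, a truncated cone: base 76 mm, rim 124 mm diameter, 78 mm tall, wall 4 mm, floor 5 mm thick, about 0.2 kg. One upright loop handle on its +y side. Origin at the centre of its underside, z up through the mouth. Starts upright on the mat with the four inserts inside; they slide out on the smooth steel when it is tipped about 105 deg or more from upright.
- jug_grip (a point): Pinch point in the upright bar of the jug's handle, 92 mm from the jug's axis along its +y, 54 mm above its underside; axes as the jug's. Bar 14 x 14 mm, from 13 to 73 mm above the underside; two 12 mm thick arms join it to the wall. Pinch it with fingers closing along the jug's x; both sides and above are free: come straight down, or leaning up to 45 deg outwards.
- jug_mouth (a point): Centre of the jug's mouth, 78 mm above its underside on its axis.
- mat: Thin grey mat, 180 x 180 mm, 3 mm thick, fixed to the bench; origin at the centre of its underside, z up, axes along its sides. The jug starts on it.
- cleaner: Ultrasonic cleaner, fixed off-white box 280 (x) x 220 (y) x 100 mm tall with an open, empty steel tank in its +x part and a flat control deck with the selector in its -x part. Origin at the centre of its underside, z up.
- tank (a point): Centre of the tank's inner floor, 30 mm above the bench, axes as the cleaner's. The tank is 130 mm (x) by 180 mm (y) inside and 70 mm deep; its rim is the cleaner's top, 100 mm above the bench.
- selector (a joint): Angle of the selector, rad: 0 = its white pointer line aims along the cleaner's -x, at a short bar mark (off); grows as it turns clockwise seen from above, to a stop at 2.2. Marks printed around it: bar at 0, one dot at 0.698, two dots at 1.396, three dots at 2.094. No springs: friction (about 0.05 N m) holds it where it is left. Starts between 0 and 0.72.
- selector_grip (a point): Grip point on the selector's upright axis, 137 mm above the bench. Black disc 56 mm across with a raised bar on top, 53 mm long, 14 mm wide, 112 to 144 mm above the bench (disc top 114 mm). The bar lies along this point's x axis, its white pointer line on the -x end; the point turns with the knob. Grasp the bar across its 14 mm width from above.
- slide_box: Bystander: closed cardboard box 85 x 100 x 35 mm; origin at the centre of its underside.
- jar: Bystander: amber jar, 60 mm diameter, 75 mm tall; origin at the centre of its underside.
- bottle: Bystander: white bottle, 64 mm diameter, 150 mm tall; origin at the centre of its underside.
- insert0: One of four alike off-white plastic inserts (tube adapters of a centrifuge): stubby cylinder 30 mm diameter, 36 mm tall, 20 g; origin at the centre of one end face, z along its axis.
- insert1: One of four alike off-white plastic inserts (tube adapters of a centrifuge): stubby cylinder 30 mm diameter, 36 mm tall, 20 g; origin at the centre of one end face, z along its axis.
- insert2: One of four alike off-white plastic inserts (tube adapters of a centrifuge): stubby cylinder 30 mm diameter, 36 mm tall, 20 g; origin at the centre of one end face, z along its axis.
- insert3: One of four alike off-white plastic inserts (tube adapters of a centrifuge): stubby cylinder 30 mm diameter, 36 mm tall, 20 g; origin at the centre of one end face, z along its axis.
Not all that is in view belongs to the job. Leave any green look-alike of the insert1 alone.

How it is judged:
On the way, in this order (a step that is already met when the one before it is completed fails the run):
1. the jug is tipped (more than 57 deg from upright) with its mouth over the cleaner's tank (angle between jug's own z axis and vertical above 1 rad and horizontal distance between jug_mouth and tank below 0.16 m), for 0.05 s.
2. all four inserts are in the tank (x of insert0 in the frame of tank between -0.068 and 0.068 m and y of insert0 in the frame of tank between -0.093 and 0.093 m and z of insert0 in the frame of tank between -0.006 and 0.066 m and x of insert1 in the frame of tank between -0.068 and 0.068 m and y of insert1 in the frame of tank between -0.093 and 0.093 m and z of insert1 in the frame of tank between -0.006 and 0.066 m and x of insert2 in the frame of tank between -0.068 and 0.068 m and y of insert2 in the frame of tank between -0.093 and 0.093 m and z of insert2 in the frame of tank between -0.006 and 0.066 m and x of insert3 in the frame of tank between -0.068 and 0.068 m and y of insert3 in the frame of tank between -0.093 and 0.093 m and z of insert3 in the frame of tank between -0.006 and 0.066 m), for 0.2 s.
3. the jug stands upright on the mat, released (angle between jug's own z axis and vertical below 0.08 rad and x of jug in the frame of mat between -0.055 and 0.055 m and y of jug in the frame of mat between -0.055 and 0.055 m and z of jug in the frame of mat between -0.002 and 0.007 m and contact force between jug and the fingers below 0.05 N and linear speed of jug below 0.02 m/s), for 0.2 s.
4. the selector points at the two-dot mark (value of joint selector between 1.226 and 1.566 rad), for 0.2 s.
At the end, for the whole second after the job is handed in: All four inserts lie at rest inside the tank, below its rim. The jug stands upright (within about 4.5 deg) and at rest on the mat, its base wholly on it (axis within 55 mm of the mat's centre along each side of the mat), released. The selector points at the two-dot mark within 0.17 rad (all of step 2 and all of step 3 and all of step 4 and linear speed of each of insert0, insert1, insert2, insert3 below 0.03 m/s); the robot touches nothing.
It fails at once if the slide box is pushed more than 30 mm (distance of slide_box from where it was at the start of the episode above 0.03 m).
It fails at once if the jar is pushed more than 30 mm (distance of jar from where it was at the start of the episode above 0.03 m).
It fails at once if the bottle is pushed more than 30 mm (distance of bottle from where it was at the start of the episode above 0.03 m).
It also fails if it takes over 72 s, if anything falls off the work surface, if the arm or the gripper's body presses on something with over 40 N, if the wrist force passes 120 N, or if a joint passes its speed limit or range.

## Working session

There is one attempt and no reset: what is moved stays moved. The work goes in short steps, Python scripts to look and compute and a tool call to move; the robot and the scene stay as the last step left them, time stands still between calls to the robot, and variables do not carry over. Pictures are saved under pics/ and viewed, about 8 in all and at most 12, crops included, and the job is handed in when it is done.

Besides the shell and the picture viewer there is one more tool, called after "Request:" by a JSON object that holds its "api" and its "payload", one argument or row to a line. play_rows: Moves the arm, as the interface text tells. Its arguments: {"type":"object","properties":{"plan":{"type":"array"}},"required":["plan"]}

```bash
mkdir -p pics; ls; cat > h.py <<'E'
import numpy as np, cv2
from plant import manip
def cloud(f):
    h,w=f["range_z"].shape
    u,v=np.meshgrid(np.arange(w),np.arange(h))
    K=np.array([[f["fx"],0,f["cx"]],[0,f["fy"],f["cy"]],[0,0,1.]])
    p=cv2.undistortPoints(np.stack([u,v],-1).reshape(-1,1,2).astype(np.float64),K,np.array([f["k1"],0,0,0.])).reshape(h,w,2)
    z=f["range_z"]
    P=np.stack([p[...,0]*z,-p[...,1]*z,-z],-1)
    W=P@np.array(f["rotation"]).T+np.array(f["origin"])
    W[z<=0]=np.nan
    return W
def shot(name,out):
    f=manip.grab_frame(name); cv2.imwrite(f"pics/{out}.png",f["img"][...,::-1]); W=cloud(f); np.save(f"pics/{out}.npy",W); return f,W
E
python3 - <<'E'
from h import *
s=manip.state(); print({k:np.round(v,3) for k,v in s.items()})
fs=[shot(n,n+"0")[0] for n in("top","side")]
for f in fs: print(np.round(f["origin"],3),np.round(f["rotation"],2).tolist(),f["fx"],f["k1"])
E
```

```text
pics
{'time': np.float64(0.0), 'joint_pos': array([ 1.158,  0.053,  1.614, -0.   ,  1.476, -0.119]), 'joint_vel': array([-0.001,  0.001, -0.001, -0.003,  0.002, -0.001]), 'joint_efforts': array([-0.0000e+00, -3.9369e+01, -3.7018e+01, -0.0000e+00,  7.0000e-03,
       -0.0000e+00]), 'tool_pos': array([0.181, 0.598, 0.23 ]), 'tool_rot': array([ 0.699,  0.103,  0.7  , -0.104]), 'contact_force': array([-0.07 ,  0.742,  0.104]), 'ft_torque': array([-0.055, -0.007,  0.014]), 'gripper_width': np.float64(1.0)}Traceback (most recent call last):
  File "<stdin>", line 3, in <module>
  File "h.py", line 14, in shot
    f=manip.grab_frame(name); cv2.imwrite(f"pics/{out}.png",f["img"][...,::-1]); W=cloud(f); np.save(f"pics/{out}.npy",W); return f,W
                                                                                   ~~~~~^^^
  File "h.py", line 10, in cloud
    W=P@np.array(f["rotation"]).T+np.array(f["origin"])
      ~^~~~~~~~~~~~~~~~~~~~~~~~~~
ValueError: matmul: Input operand 1 has a mismatch in its core dimension 0, with gufunc signature (n?,k),(k,m?)->(n?,m?) (size 4 is different from 3)
```

View pics/top0.png

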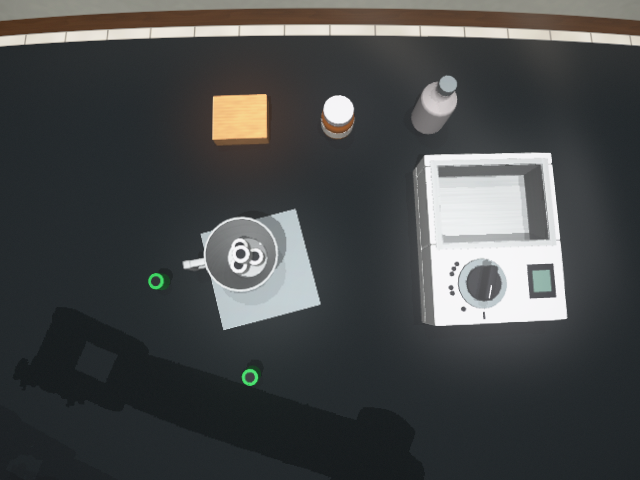

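The top view shows the jug with the four white inserts at about (240,255), its handle to the left at (193,264), and the mat around (265,268). The cleaner's tank is at (495,200) and the knob at (483,283). The box is at (240,118), the jar at (338,115) and the bottle at (435,105). The green look-alikes are at (156,281) and (250,377), both outside the jug, so the inserts I want are the white ones inside it.

```bash
sed -i 's/W=P@np.array(f\["rotation"\]).T/q=np.array(f["rotation"]); from scipy.spatial.transform import Rotation as R; W=P@R.from_quat(q[[1,2,3,0]]).as_matrix().T/' h.py
python3 - <<'E'
from h import *
f,W=shot("top","top1"); print(np.round(f["origin"],3),np.round(f["rotation"],2).tolist(),f["fx"],f["k1"])
f2,V=shot("side","side1"); print(np.round(f2["origin"],3),np.round(f2["rotation"],2).tolist(),f2["fx"])
m={"box":(118,240),"jar":(104,338),"bottle":(84,447),"botbody":(115,430),"jughandle":(264,192),"jugbar":(266,186),"knob":(283,483),"matcorners":(211,296),"m2":(303,319),"m3":(328,223),"m4":(236,203),"tank":(205,485),"c1":(157,425),"c2":(155,549),"c3":(318,566),"c4":(324,436),"g1":(281,149),"g2":(377,243),"bar":(314,484),"pt":(290,490)}
for k,(r,c) in m.items(): print(k,np.round(np.nanmedian(W[r-1:r+2,c-1:c+2].reshape(-1,3),0),3))
# jug rim: points at height ~0.081
P=W.reshape(-1,3); 
reg=(np.hypot(*(P[:,:2]-np.nanmedian(W[250:256,236:244].reshape(-1,3),0)[:2]).T)<.13)&(P[:,2]>.072)&(P[:,2]<.09)
Q=P[reg]; 
from scipy.optimize import least_squares
r=least_squares(lambda p:np.hypot(Q[:,0]-p[0],Q[:,1]-p[1])-.060,[Q[:,0].mean(),Q[:,1].mean()],loss="soft_l1",f_scale=.003); print("jug",r.x,len(Q),np.median(Q[:,2]))
H=Q[np.hypot(*(Q[:,:2]-r.x).T)>.08]; print("handle top",len(H),H.mean(0) if len(H) else 0)
E
```

```text
[0.438 0.071 0.836] [-0.7, -0.05, 0.05, 0.71] 463.06403633440306 -0.09548905410924123
[0.344 0.606 0.837] [-0.17, -0.05, 0.31, 0.93] 491.7778185650791
box [0.763 0.217 0.036]
jar [0.77  0.04  0.077]
bottle [ 0.773 -0.131  0.151]
botbody [ 0.748 -0.118  0.086]
jughandle [0.494 0.284 0.076]
jugbar [0.491 0.294 0.078]
knob [ 0.459 -0.179  0.129]
matcorners [0.596 0.115 0.002]
m2 [0.429 0.074 0.003]
m3 [0.385 0.245 0.003]
m4 [0.55  0.284 0.004]
tank [ 0.601 -0.225  0.032]
c1 [ 0.668 -0.103  0.1  ]
c2 [ 0.673 -0.316  0.1  ]
c3 [ 0.397 -0.38   0.002]
c4 [ 0.396 -0.111  0.099]
g1 [0.467 0.37  0.037]
g2 [0.305 0.203 0.037]
bar [ 0.411 -0.189  0.101]
pt [ 0.448 -0.185  0.145]
jug [0.51002173 0.20426508] 1379 0.08034721164801573
handle top 76 [0.49454532 0.29074199 0.07666386]
```

View pics/side1.png

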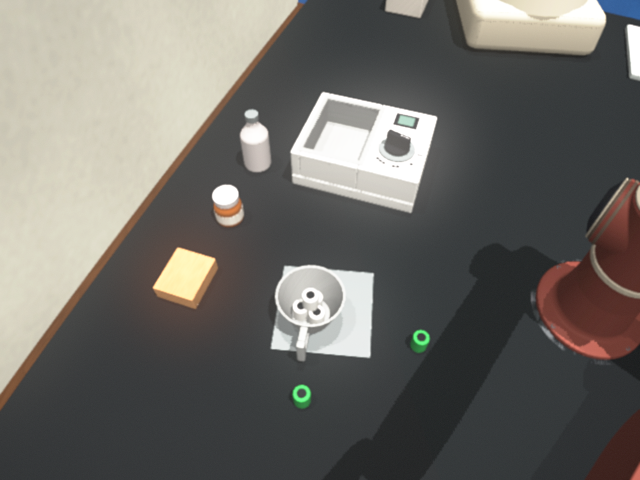

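The side view matches: the jug on its mat at (310,300) holding the white inserts, the handle at (302,345), and the green look-alikes outside it at (420,340) and (302,396). Rows can't tilt the tool. My plan is to grip the handle low, let the jug pivot in the pinch over the tank, and push it against the tank rim if it needs more tilt.

```bash
cat >> h.py <<'E'
from scipy.spatial.transform import Rotation as R
def tool():
    s=manip.state(); q=np.array(s["tool_rot"]); return s,np.array(s["tool_pos"]),R.from_quat(q[[1,2,3,0]]).as_matrix()
def go(target,ydir):
    s,p,M=tool(); d=M.T@(np.array(target)-p)*1000
    y=np.array([*ydir,0.]); y/=np.linalg.norm(y); t=M.T@y
    a=np.arctan2(t[2],t[1]); a2=a-np.pi*np.sign(a)
    print("shift mm",d.round(1),"turn",round(a,3),"or",round(a2,3),"j6",s["joint_pos"][5].round(2))
E
python3 - <<'E'
from h import *
s,p,M=tool(); print(M.round(3))
W=np.load("pics/top1.npy"); P=W.reshape(-1,3); P=P[np.isfinite(P[:,0])]
Q=P[(abs(P[:,2]-.1)<.004)&(P[:,1]<-.08)&(P[:,0]>.37)&(P[:,0]<.7)]
print("cleaner",cv2.minAreaRect(Q[:,:2].astype(np.float32)*1000))
T=P[(P[:,2]>.026)&(P[:,2]<.036)&(P[:,1]<-.12)&(P[:,1]>-.32)&(P[:,0]>.5)&(P[:,0]<.66)]
print("tankfloor",cv2.minAreaRect(T[:,:2].astype(np.float32)*1000))
B=P[(P[:,2]>.138)&(P[:,2]<.15)&(P[:,1]<-.13)&(P[:,0]<.52)&(P[:,0]>.4)]; print("bar",len(B),cv2.minAreaRect(B[:,:2].astype(np.float32)*1000),B.mean(0))
m=P[(abs(P[:,2]-.003)<.0016)&(abs(P[:,0]-.49)<.16)&(abs(P[:,1]-.18)<.16)]
print("mat mid from corners",(np.array([.596,.115])+[.385,.245])/2,(np.array([.429,.074])+[.55,.284])/2)
go([.494,.295,.16],[.984,.176])
E
```

```text
[[-0.001  0.29   0.957]
 [-0.001  0.957 -0.29 ]
 [-1.    -0.002 -0.   ]]
cleaner ((536.1503295898438, -214.7469940185547), (280.7200622558594, 221.3314208984375), 1.5196772813796997)
tankfloor ((596.0791625976562, -222.26553344726562), (122.64087677001953, 161.32485961914062), 1.615483045578003)
bar 359 ((459.85772705078125, -186.71542358398438), (15.930026054382324, 54.10288619995117), 76.92418670654297) [ 0.45966995 -0.18558197  0.14404437]
mat mid from corners [0.4905 0.18  ] [0.4895 0.179 ]
shift mm [  70.6 -199.   387.5] turn 1.1 or -2.042 j6 -0.12
```

Request:
{"api": "play_rows", "payload": {
  "plan": [
    [70,-199,387,1.1,-1],
    [70,-199,387,1.1,-1],
    [70,-199,387,1.1,-1],
    [70,-199,387,1.1,-1],
    [70,-199,387,1.1,-1],
    [70,-199,387,1.1,-1],
    [70,-199,387,1.1,-1],
    [70,-199,387,1.1,-1]
  ]
}}

```text
time: 1.15
tool_pos: [0.4954, 0.2925, 0.16]
tool_rot: [0.541, 0.455, 0.541, -0.456]
contact_force: [0.2, -0.0, 0.4]
gripper_width: 1.004
```

```bash
python3 - <<'E'
from h import *
f,W=shot("wrist","w1"); s,p,M=tool(); print(s["time"],p.round(4),M.round(3)[:,1],s["joint_pos"].round(2))
P=W.reshape(-1,3); Q=P[(P[:,2]>.074)&(P[:,2]<.088)&(np.hypot(P[:,0]-.51,P[:,1]-.204)<.115)]
from scipy.optimize import least_squares
r=least_squares(lambda c:np.hypot(Q[:,0]-c[0],Q[:,1]-c[1])-.060,[.51,.204],loss="soft_l1",f_scale=.002).x
H=Q[np.hypot(Q[:,0]-r[0],Q[:,1]-r[1])>.078]; print(r,len(H),H.mean(0) if len(H) else 0, H.min(0),H.max(0)); 
if len(H):
  d=H.mean(0)[:2]-r; d/=np.hypot(*d); print("dir",d,"grip",r+.092*d)
E
```

```text
1.2 [0.4946 0.2938 0.1604] [ 0.985  0.172 -0.002] [ 0.41 -0.01  1.8   0.    1.36  0.23]Traceback (most recent call last):
  File "<stdin>", line 6, in <module>
    return umr_minimum(a, axis, None, out, keepdims, initial, where)
ValueError: zero-size array to reduction operation minimum which has no identity
```

View pics/w1.png

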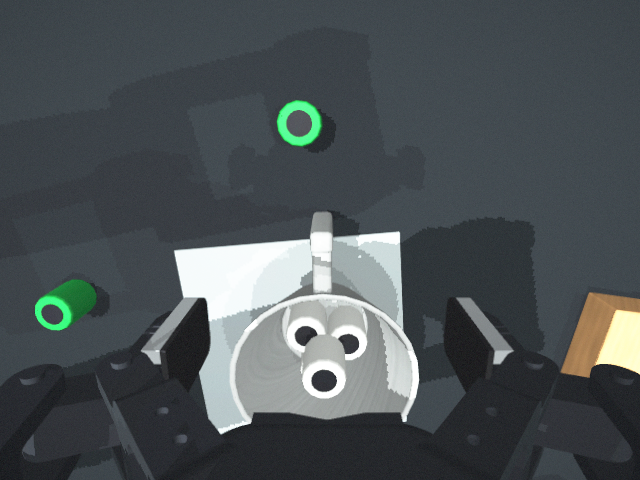

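The wrist view shows the four white inserts inside the jug around (325,350). The handle bar top is at (321,235), midway between the fingers at (195,320) and (465,320). The green look-alikes are at (299,123) and (65,303).

```bash
python3 - <<'E'
from h import *
W=np.load("pics/w1.npy")
for r,c in [(241,321),(237,321),(246,321),(241,313),(241,329),(275,322)]: print(r,c,W[r-1:r+2,c-1:c+2].reshape(-1,3).mean(0).round(4))
P=W[215:300,290:350].reshape(-1,3); H=P[(P[:,2]>.068)&(P[:,2]<.085)]; 
A=H-[.51,.204,0]; rr=np.hypot(A[:,0],A[:,1]); H=H[rr>.084]; print(len(H),H.min(0),H.max(0),H.mean(0))
E
```

```text
241 321 [0.4911 0.293  0.0753]
237 321 [0.4907 0.2955 0.0756]
246 321 [0.4916 0.2901 0.0758]
241 313 [0.4864 0.2923 0.0758]
241 329 [0.4958 0.2938 0.0755]
275 322 [0.4953 0.2717 0.0752]
508 [0.48385214 0.28517715 0.06800549] [0.49853053 0.2991333  0.07717953] [0.49105405 0.29295056 0.07480074]
```

```bash
python3 - <<'E'
from h import *
print(tool()[1].round(4)); go([.4915,.2935,.020],[.981,.195])
E
```

```text
[0.4946 0.2938 0.1604]
shift mm [140.4  -2.8  -0.2] turn -0.023 or 3.119 j6 0.23
```

Request:
{"api": "play_rows", "payload": {
  "plan": [
    [50,-2.5,1.5,-0.02,-1],
    [100,-2.5,1.5,-0.02,-1],
    [140,-2.5,1.5,-0.02,-1],
    [140,-2.5,1.5,-0.02,-1],
    [140,-2.5,1.5,-0.02,1],
    [140,-2.5,1.5,-0.02,1],
    [140,-2.5,1.5,-0.02,1],
    [140,-2.5,1.5,-0.02,1]
  ]
}}

```text
time: 2.2
tool_pos: [0.4921, 0.294, 0.0223]
tool_rot: [0.547, 0.449, 0.547, -0.448]
contact_force: [-3.6, 0.3, 5.0]
gripper_width: 0.154
```

```bash
python3 - <<'E'
from h import *
s,p,M=tool(); print(p.round(4),M[:,1].round(3),s["gripper_width"],s["contact_force"].round(1),s["ft_torque"].round(2),s["joint_pos"].round(2))
E
```

```text
[0.4921 0.294  0.0223] [0.981 0.196 0.001] 0.15414318793585285 [-3.6  0.3  5. ] [-0.16  0.49 -0.12] [0.41 0.15 1.88 0.   1.11 0.21]
```

Request:
{"api": "play_rows", "payload": {
  "plan": [
    [-12,0,0,0,1],
    [-12,0,0,0,1],
    [-12,0,0,0,1]
  ]
}}

```text
time: 2.58
tool_pos: [0.4914, 0.2937, 0.0332]
tool_rot: [0.547, 0.448, 0.547, -0.449]
contact_force: [-0.3, 0.5, -2.3]
gripper_width: 0.151
```

```bash
cat >> h.py <<'E'
def tilt():
    "rim plane tilt seen from the top camera"
    f=manip.grab_frame("top"); return f,cloud(f)
def st():
    s,p,M=tool(); print("t",round(float(s["time"]),2),p.round(4),"w",round(float(s["gripper_width"]),4),"F",s["contact_force"].round(1),"T",s["ft_torque"].round(3),"tx",M[:,0].round(3))
E
python3 - <<'E'
from h import *
st()
f,W=shot("wrist","w2"); np.save("pics/w2d.npy",f["range_z"])
for r,c in [(400,240),(400,412),(350,415),(300,325)]: print(W[r-2:r+3,c-2:c+3].reshape(-1,3)[:,2].max().round(4))
E
```

```text
t 2.58 [0.4914 0.2937 0.0332] w 0.1507 F [-0.3  0.5 -2.3] T [0.253 0.044 0.035] tx [-0.  0. -1.]
0.1115
0.1119
0.0784
0.0418
```

Request:
{"api": "play_rows", "payload": {
  "plan": [
    [0,0,0,0,0.8],
    [0,0,0,0,0.75],
    [0,0,0,0,0.72]
  ]
}}

```text
time: 3.0
tool_pos: [0.4915, 0.2937, 0.0332]
tool_rot: [0.547, 0.448, 0.547, -0.448]
contact_force: [-0.3, 0.1, -2.9]
gripper_width: 0.154
```

```bash
python3 - <<'E'
from h import *
st()
E
```

```text
t 3.0 [0.4915 0.2937 0.0332] w 0.1541 F [-0.3  0.1 -2.9] T [0.269 0.021 0.028] tx [-0. -0. -1.]
```

Request:
{"api": "play_rows", "payload": {
  "plan": [
    [0,0,0,0,0.71],
    [0,0,0,0,0.7]
  ]
}}

```text
time: 3.25
tool_pos: [0.4916, 0.2938, 0.0333]
tool_rot: [0.547, 0.448, 0.547, -0.448]
contact_force: [0.7, -0.8, -2.5]
gripper_width: 0.15
```

Request:
{"api": "play_rows", "payload": {
  "plan": [
    [0,0,0,0,0.695],
    [0,0,0,0,0.69]
  ]
}}

```text
time: 3.5
tool_pos: [0.4916, 0.2938, 0.0334]
tool_rot: [0.547, 0.448, 0.547, -0.448]
contact_force: [0.3, -0.2, -3.1]
gripper_width: 0.158
```

Request:
{"api": "play_rows", "payload": {
  "plan": [
    [0,0,0,0,0.685],
    [0,0,0,0,0.68]
  ]
}}

```text
time: 3.75
tool_pos: [0.4916, 0.2938, 0.0333]
tool_rot: [0.547, 0.448, 0.547, -0.448]
contact_force: [-0.1, 0.2, -2.4]
gripper_width: 0.162
```

Request:
{"api": "play_rows", "payload": {
  "plan": [
    [0,0,0,0,0.675],
    [0,0,0,0,0.67]
  ]
}}

```text
time: 4.0
tool_pos: [0.4921, 0.2939, 0.0339]
tool_rot: [0.547, 0.449, 0.547, -0.448]
contact_force: [-0.1, 0.3, 0.5]
gripper_width: 0.165
```

```bash
python3 - <<'E'
from h import *
st()
E
```

```text
t 4.0 [0.4921 0.2939 0.0339] w 0.1648 F [-0.1  0.3  0.5] T [ 0.001  0.028 -0.01 ] tx [ 0.001  0.    -1.   ]
```

Request:
{"api": "play_rows", "payload": {
  "plan": [
    [12,0,0,0,0.67],
    [13,0,0,0,1],
    [13,0,0,0,1],
    [13,0,0,0,1],
    [-17,0,0,0,1],
    [-17,0,0,0,1],
    [-17,0,0,0,0.68]
  ]
}}

```text
time: 4.88
tool_pos: [0.4909, 0.2934, 0.049]
tool_rot: [0.546, 0.448, 0.547, -0.449]
contact_force: [-0.1, -0.1, -2.1]
gripper_width: 0.161
```

```bash
cat >> h.py <<'E'
def jugtilt():
    "tilt of jug rim, from the top camera: fit plane/circle to rim-ish top points around the jug"
    s,p,M=tool(); f=manip.grab_frame("top"); W=cloud(f); np.save("pics/last_top.npy",W); cv2.imwrite("pics/last_top.png",f["img"][...,::-1])
    fw=M[:,2]; A=W.reshape(-1,3)-p; A=A[np.isfinite(A[:,0])]
    a=A@fw; l=A@M[:,1]
    for lo in np.arange(.02,.19,.01):
        k=(a>lo)&(a<lo+.01)&(abs(l)<.07)
        print("%.3f n%d zmax %.3f"%(lo,k.sum(),(A[k,2].max()+p[2]) if k.sum() else 0),end="; ")
    print()
E
python3 - <<'E'
from h import *
st(); jugtilt()
E
```

```text
t 4.88 [0.4909 0.2934 0.049 ] w 0.1609 F [-0.1 -0.1 -2.1] T [ 0.261  0.104 -0.06 ] tx [-0.001 -0.001 -1.   ]
0.020 n905 zmax 0.371; 0.030 n992 zmax 0.377; 0.040 n1106 zmax 0.395; 0.050 n1715 zmax 0.409; 0.060 n2264 zmax 0.411; 0.070 n750 zmax 0.411; 0.080 n562 zmax 0.116; 0.090 n589 zmax 0.117; 0.100 n503 zmax 0.118; 0.110 n510 zmax 0.120; 0.120 n482 zmax 0.122; 0.130 n551 zmax 0.124; 0.140 n444 zmax 0.124; 0.150 n426 zmax 0.009; 0.160 n419 zmax 0.008; 0.170 n430 zmax 0.008; 0.180 n423 zmax 0.008;
```

Request:
{"api": "play_rows", "payload": {
  "plan": [
    [0,0,0,0,0.677]
  ]
}}

```text
time: 5.05
tool_pos: [0.4907, 0.2933, 0.0489]
tool_rot: [0.546, 0.448, 0.547, -0.449]
contact_force: [-0.8, 1.5, -1.3]
gripper_width: 0.162
```

```bash
python3 - <<'E'
from h import *
st(); jugtilt()
E
```

```text
t 5.05 [0.4907 0.2933 0.0489] w 0.162 F [-0.8  1.5 -1.3] T [ 0.059  0.035 -0.034] tx [-0.002 -0.001 -1.   ]
0.020 n857 zmax 0.371; 0.030 n917 zmax 0.376; 0.040 n1124 zmax 0.394; 0.050 n1683 zmax 0.410; 0.060 n2239 zmax 0.410; 0.070 n708 zmax 0.410; 0.080 n508 zmax 0.091; 0.090 n546 zmax 0.089; 0.100 n484 zmax 0.088; 0.110 n449 zmax 0.087; 0.120 n426 zmax 0.084; 0.130 n463 zmax 0.083; 0.140 n528 zmax 0.083; 0.150 n432 zmax 0.079; 0.160 n422 zmax 0.008; 0.170 n428 zmax 0.009; 0.180 n426 zmax 0.008;
```

Request:
{"api": "play_rows", "payload": {
  "plan": [
    [0,0,0,0,0.675]
  ]
}}

```text
time: 5.22
tool_pos: [0.4913, 0.2935, 0.0497]
tool_rot: [0.547, 0.448, 0.547, -0.449]
contact_force: [-0.4, -0.5, -1.0]
gripper_width: 0.162
```

```bash
python3 - <<'E'
from h import *
st(); jugtilt()
E
```

```text
t 5.22 [0.4913 0.2935 0.0497] w 0.1616 F [-0.4 -0.5 -1. ] T [ 0.032  0.062 -0.051] tx [-0.001 -0.001 -1.   ]
0.020 n865 zmax 0.372; 0.030 n904 zmax 0.378; 0.040 n1142 zmax 0.396; 0.050 n1680 zmax 0.410; 0.060 n2248 zmax 0.410; 0.070 n681 zmax 0.412; 0.080 n519 zmax 0.090; 0.090 n548 zmax 0.089; 0.100 n474 zmax 0.087; 0.110 n455 zmax 0.086; 0.120 n425 zmax 0.085; 0.130 n458 zmax 0.082; 0.140 n534 zmax 0.081; 0.150 n430 zmax 0.079; 0.160 n421 zmax 0.009; 0.170 n427 zmax 0.009; 0.180 n422 zmax 0.008;
```

The light squeeze works: at a closure of about 0.677 the jug pivots in the pinch without dropping. I'll clamp it again and carry it over the tank.

Request:
{"api": "play_rows", "payload": {
  "plan": [
    [0,0,0,0,1],
    [0,0,0,0,1],
    [-40,0,0,0,1],
    [-90,0,0,0,1],
    [-140,0,0,0,1],
    [-190,0,20,0,1],
    [-190,0,20,0,1]
  ]
}}

```text
time: 6.15
tool_pos: [0.4983, 0.2745, 0.2466]
tool_rot: [0.548, 0.452, 0.545, -0.445]
contact_force: [0.4, 0.5, -3.2]
gripper_width: 0.151
```

```bash
python3 - <<'E'
from h import *
st(); go([.599,-.17,.24],[1,.0265])
E
```

```text
t 6.15 [0.4983 0.2745 0.2466] w 0.151 F [ 0.4  0.5 -3.2] T [0.223 0.033 0.057] tx [ 0.01   0.004 -1.   ]
shift mm [  5.9  12.1 455.6] turn 0.169 or -2.972 j6 0.18
```

Request:
{"api": "play_rows", "payload": {
  "plan": [
    [0,0,20,0,1],
    [0,1,60,0.03,1],
    [0,3,115,0.06,1],
    [0,5,170,0.09,1],
    [0,7,225,0.12,1],
    [0,9,280,0.15,1],
    [0,11,335,0.17,1],
    [0,12,385,0.17,1]
  ]
}}

```text
time: 7.15
tool_pos: [0.5811, -0.1032, 0.2369]
tool_rot: [0.505, 0.493, 0.508, -0.494]
contact_force: [0.8, 0.7, -2.0]
gripper_width: 0.154
```

Request:
{"api": "play_rows", "payload": {
  "plan": [
    [4,0,35,0,1],
    [5,0,60,0,1],
    [5,0,70,0,1],
    [5,0,70,0,1],
    [5,0,70,0,1]
  ]
}}

```text
time: 7.78
tool_pos: [0.5843, -0.1701, 0.2348]
tool_rot: [0.507, 0.493, 0.507, -0.493]
contact_force: [0.1, 0.1, -2.6]
gripper_width: 0.156
```

```bash
python3 - <<'E'
from h import *
st(); jugtilt(); go([.599,-.17,.24],[1,.0265])
W=np.load("pics/last_top.npy").reshape(-1,3); s,p,M=tool()
E
```

```text
t 7.78 [ 0.5843 -0.1701  0.2348] w 0.156 F [ 0.1  0.1 -2.6] T [ 0.206 -0.    -0.012] tx [-0.001  0.001 -1.   ]
0.020 n493 zmax 0.485; 0.030 n443 zmax 0.105; 0.040 n443 zmax 0.104; 0.050 n368 zmax 0.102; 0.060 n311 zmax 0.094; 0.070 n229 zmax 0.042; 0.080 n113 zmax 0.036; 0.090 n7 zmax 0.034; 0.100 n23 zmax 0.257; 0.110 n210 zmax 0.271; 0.120 n140 zmax 0.269; 0.130 n121 zmax 0.265; 0.140 n293 zmax 0.264; 0.150 n14 zmax 0.262; 0.160 n0 zmax 0.000; 0.170 n0 zmax 0.000; 0.180 n0 zmax 0.000; 
shift mm [-4.9 14.6  0.4] turn 0.002 or -3.14 j6 -0.43
```

View pics/last_top.png

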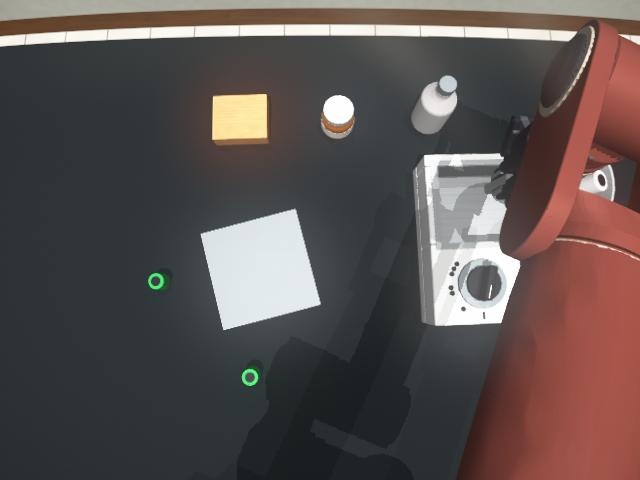

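The arm now hides the jug from the top camera. The mat is empty at (262,268), the bystanders haven't moved, and an insert is still visible at (601,181). Next I'll centre the jug in x and loosen the grip gently.

Request:
{"api": "play_rows", "payload": {
  "plan": [
    [-5,8,0,0,1],
    [-5,15,0,0,1],
    [-5,15,0,0,0.7],
    [-5,15,0,0,0.68],
    [-5,15,0,0,0.677]
  ]
}}

```text
time: 8.45
tool_pos: [0.5994, -0.1708, 0.2403]
tool_rot: [0.507, 0.493, 0.507, -0.493]
contact_force: [-1.1, 0.6, -2.2]
gripper_width: 0.159
```

```bash
cat >> h.py <<'E'
def side(out):
    f,W=shot("side",out); s,p,M=tool(); A=W.reshape(-1,3)-p; fw=M[:,2]
    return f,W
E
python3 - <<'E'
from h import *
st(); f,W=shot("side","s2"); f,W=shot("wrist","w3")
E
python3 -c "
import cv2,numpy as np
a=cv2.imread('pics/s2.png');b=cv2.imread('pics/w3.png')
cv2.imwrite('pics/c1.png',np.hstack([cv2.resize(a[40:280,200:520],(400,300)),cv2.resize(b,(400,300))]))"
```

```text
t 8.45 [ 0.5994 -0.1708  0.2403] w 0.1594 F [-1.1  0.6 -2.2] T [ 0.114 -0.017 -0.061] tx [-0. -0. -1.]
```

View pics/c1.png

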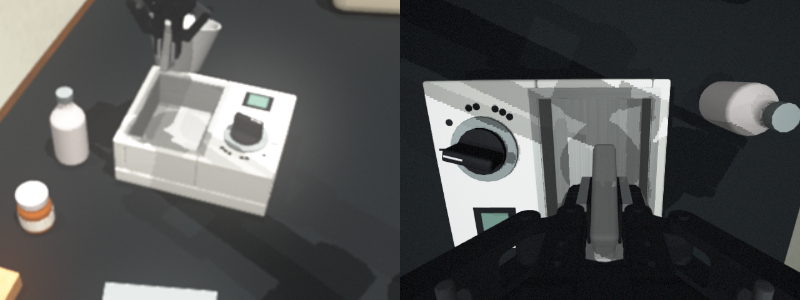

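The jug is tipping. In the wrist view (right) the handle bar now lies nearly flat, from about (603,145) to (603,255), and in the side view the mouth faces away over the tank. The torque has halved. I'll loosen a little more and measure the bar angle.

```bash
cat >> h.py <<'E'
def bar(out=None):
    "jug tilt in deg from the handle bar's outer face (wrist camera)"
    s,p,M=tool(); f=manip.grab_frame("wrist"); W=cloud(f)
    if out: cv2.imwrite(f"pics/{out}.png",f["img"][...,::-1])
    G=p-.019*M[:,0]; A=W.reshape(-1,3)-G; a,l=A@M[:,2],A@M[:,1]; z=A[:,2]
    k=(abs(l)<.005)&(np.hypot(a,z)<.045)&(np.hypot(a,z)>.002); B=np.stack([a[k],z[k]],1)
    vx,vy,x0,y0=cv2.fitLine(B.astype(np.float32),cv2.DIST_HUBER,0,.002,.01).ravel()
    print("bar n",len(B),"ext",B.min(0).round(3),B.max(0).round(3),"tilt",round(np.degrees(np.arctan2(vx,vy))%180,1),"at",x0.round(4),y0.round(4))
E
python3 - <<'E'
from h import *
bar()
E
```

```text
bar n 5861 ext [-0.034 -0.021] [0.038 0.022] tilt 46.7 at -0.0151 0.0002
```

Request:
{"api": "play_rows", "payload": {
  "plan": [
    [0,0,0,0,0.676],
    [0,0,0,0,0.675],
    [0,0,0,0,0.675]
  ]
}}

```text
time: 8.98
tool_pos: [0.5995, -0.1708, 0.2404]
tool_rot: [0.507, 0.493, 0.507, -0.493]
contact_force: [0.1, -0.2, -4.0]
gripper_width: 0.165
```

```bash
python3 - <<'E'
from h import *
st(); bar("w4")
E
```

```text
t 8.97 [ 0.5995 -0.1708  0.2404] w 0.165 F [ 0.1 -0.2 -4. ] T [-0.005 -0.119 -0.002] tx [ 0. -0. -1.]
bar n 5583 ext [-0.042 -0.003] [0.015 0.014] tilt 77.1 at -0.0146 0.0068
```

Request:
{"api": "play_rows", "payload": {
  "plan": [
    [0,0,-10,0,0.69],
    [0,0,-28,0,0.69],
    [0,0,-28,0,0.69]
  ]
}}

```text
time: 9.4
tool_pos: [0.5988, -0.1409, 0.2404]
tool_rot: [0.507, 0.493, 0.507, -0.493]
contact_force: [-0.7, -0.4, -2.9]
gripper_width: 0.157
```

```bash
python3 - <<'E'
from h import *
st(); bar()
W=np.load("pics/top1.npy").reshape(-1,3); T=W[(abs(W[:,2]-.1)<.003)]
for y in (-.15,-.19,-.23,-.27):
    x=np.sort(T[(abs(T[:,1]-y)<.004)&(T[:,0]>.5)&(T[:,0]<.7)][:,0]); i=np.argmax(np.diff(x)); print(y,"tank x",x[i].round(4),x[i+1].round(4),x[-1].round(4))
for x0 in (.56,.6,.64):
    y=np.sort(T[(abs(T[:,0]-x0)<.004)&(T[:,1]<-.08)&(T[:,1]>-.35)][:,1]); i=np.argmax(np.diff(y)); print(x0,"tank y",y[0].round(4),y[i].round(4),y[i+1].round(4),y[-1].round(4))
E
```

```text
t 9.4 [ 0.5988 -0.1409  0.2404] w 0.1571 F [-0.7 -0.4 -2.9] T [-0.073 -0.022  0.029] tx [ 0.  0. -1.]
bar n 5572 ext [-0.042 -0.003] [0.016 0.014] tilt 77.1 at -0.0146 0.0068
-0.15 tank x 0.525 0.6534 0.6722
-0.19 tank x 0.5264 0.6536 0.6748
-0.23 tank x 0.5278 0.6552 0.6769
-0.27 tank x 0.5276 0.6576 0.6775
0.56 tank y -0.3237 -0.3019 -0.1247 -0.104
0.6 tank y -0.3213 -0.3011 -0.1252 -0.1023
0.64 tank y -0.3208 -0.2995 -0.122 -0.1015
```

Request:
{"api": "play_rows", "payload": {
  "plan": [
    [5,-8,0,0,0.69],
    [14,-8,0,0,0.69],
    [20,-8,2,0,0.69],
    [23,-8,10,0,0.69],
    [26,-8,20,0,0.69],
    [30,-8,29,0,0.69]
  ]
}}

```text
time: 10.2
tool_pos: [0.5918, -0.173, 0.2104]
tool_rot: [0.507, 0.493, 0.506, -0.493]
contact_force: [-1.1, 0.6, -2.5]
gripper_width: 0.163
```

```bash
python3 - <<'E'
from h import *
st(); bar()
E
```

```text
t 10.2 [ 0.5918 -0.173   0.2104] w 0.1626 F [-1.1  0.6 -2.5] T [ 0.039 -0.008 -0.038] tx [ 0.001 -0.    -1.   ]
bar n 5576 ext [-0.042 -0.003] [0.015 0.014] tilt 77.2 at -0.0146 0.0068
```

Request:
{"api": "play_rows", "payload": {
  "plan": [
    [-25,0,0,0,0.69],
    [-28,0,-20,0,0.69],
    [-28,0,-38,0,0.69],
    [-28,0,-38,0,0.69],
    [-12,0,-38,0,0.69],
    [-6,0,-38,0,0.69],
    [-4,0,-37,0,0.69],
    [-4,0,-37,0,0.69]
  ]
}}

```text
time: 11.25
tool_pos: [0.5914, -0.1357, 0.2167]
tool_rot: [0.507, 0.494, 0.506, -0.493]
contact_force: [-1.8, 0.1, 7.4]
gripper_width: 0.157
```

```bash
python3 - <<'E'
from h import *
st(); bar("w5"); shot("side","s3")
import cv2
a=cv2.imread('pics/s3.png');b=cv2.imread('pics/w5.png')
cv2.imwrite('pics/c2.png',np.hstack([cv2.resize(a[40:280,200:520],(400,300)),cv2.resize(b,(400,300))]))
E
```

```text
t 11.25 [ 0.5914 -0.1357  0.2167] w 0.157 F [-1.8  0.1  7.4] T [0.252 0.477 0.033] tx [ 0.003 -0.001 -1.   ]
bar n 5591 ext [-0.043 -0.002] [0.016 0.014] tilt 78.3 at -0.0148 0.0072
```

View pics/c2.png

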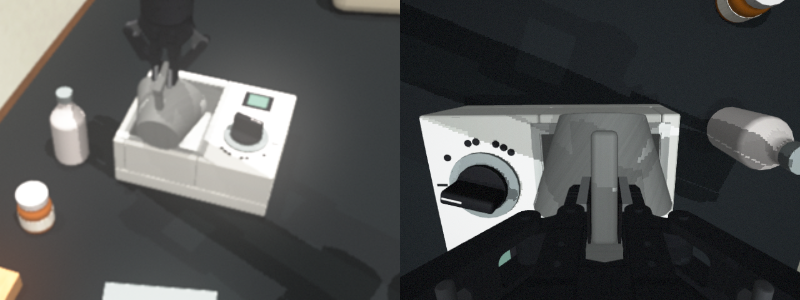

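In the side view the jug now lies tipped over the near tank wall, with the mouth inside the tank. In the wrist view its base rests on the wall around (600,115). The contact force is about 10 N. Next I'll follow the arc about that edge.

Request:
{"api": "play_rows", "payload": {
  "plan": [
    [4,0,3,0,0.69],
    [6,0,9,0,0.69],
    [9,0,19,0,0.69],
    [13,0,28,0,0.69],
    [13,0,28,0,0.69]
  ]
}}

```text
time: 11.98
tool_pos: [0.5938, -0.1667, 0.2073]
tool_rot: [0.51, 0.494, 0.502, -0.493]
contact_force: [-1.5, -4.9, 16.2]
gripper_width: 0.159
```

```bash
python3 - <<'E'
from h import *
st(); bar()
E
```

```text
t 11.97 [ 0.5938 -0.1667  0.2073] w 0.1593 F [-1.5 -4.9 16.2] T [-0.591  0.475  0.106] tx [ 0.008 -0.007 -1.   ]
bar n 6206 ext [-0.042 -0.017] [0.018 0.016] tilt 91.5 at -0.0224 0.0132
```

Request:
{"api": "play_rows", "payload": {
  "plan": [
    [5,0,11,0,0.69],
    [12,0,22,0,0.69],
    [19,0,32,0,0.69],
    [27,0,41,0,0.69],
    [27,0,41,0,0.69]
  ]
}}

```text
time: 12.65
tool_pos: [0.5944, -0.2093, 0.1789]
tool_rot: [0.51, 0.493, 0.502, -0.495]
contact_force: [-1.0, -9.0, 12.0]
gripper_width: 0.161
```

```bash
python3 - <<'E'
from h import *
st(); bar("w6")
E
```

```text
t 12.65 [ 0.5944 -0.2093  0.1789] w 0.1608 F [-1. -9. 12.] T [-1.159  0.242  0.059] tx [ 0.007 -0.01  -1.   ]
bar n 6802 ext [-0.045 -0.004] [0.023 0.032] tilt 106.5 at -0.021 0.0247
```

View pics/w6.png

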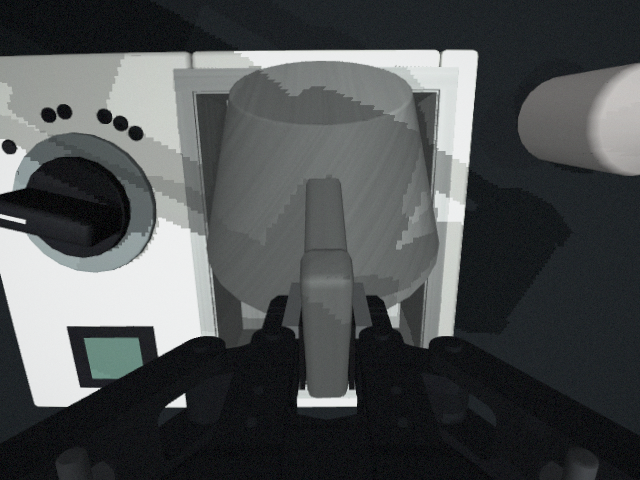

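The jug is tipped to about 106°. Its underside is visible at (320,95) and the handle runs (325,180)–(325,395), with the body centred between the tank's side walls. I'll push it slightly further, clamp and raise it.

Request:
{"api": "play_rows", "payload": {
  "plan": [
    [6,0,5,0,0.69],
    [13,0,11,0,0.69],
    [13,0,11,0,1],
    [13,0,11,0,1],
    [-10,0,11,0,1],
    [-50,0,5,0,1],
    [-60,0,0,0,1],
    [-60,0,0,0,1]
  ]
}}

```text
time: 13.7
tool_pos: [0.5924, -0.2038, 0.2339]
tool_rot: [0.507, 0.493, 0.507, -0.493]
contact_force: [0.0, -0.5, -3.0]
gripper_width: 0.153
```

```bash
python3 - <<'E'
from h import *
st(); bar("w7")
shot("side","s4"); 
a=cv2.imread('pics/s4.png');b=cv2.imread('pics/w7.png')
cv2.imwrite('pics/c3.png',np.hstack([cv2.resize(a[40:280,200:520],(400,300)),cv2.resize(b,(400,300))]))
E
```

```text
t 13.7 [ 0.5924 -0.2038  0.2339] w 0.1531 F [ 0.  -0.5 -3. ] T [-0.112 -0.024 -0.006] tx [ 0. -0. -1.]
bar n 6894 ext [-0.045 -0.001] [0.023 0.036] tilt 101.1 at -0.0174 0.0248
```

View pics/c3.png

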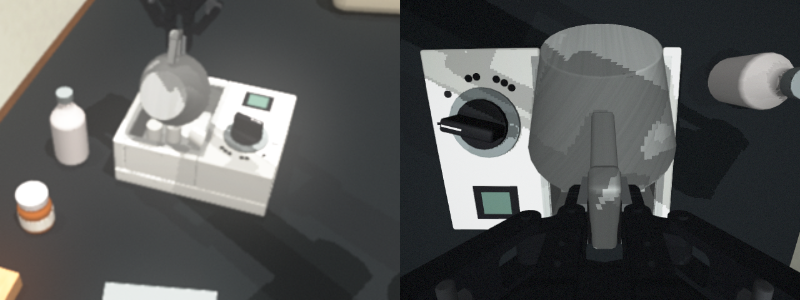

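Request:
{"api": "play_rows", "payload": {
  "plan": [
    [0,0,15,0,1],
    [0,0,-5,0,1],
    [0,0,15,0,1],
    [0,0,-5,0,1],
    [-15,0,15,0,1],
    [5,0,-5,0,1],
    [-10,0,0,0,1],
    [-10,0,0,0,1]
  ]
}}

```text
time: 14.8
tool_pos: [0.5936, -0.2053, 0.2474]
tool_rot: [0.508, 0.494, 0.505, -0.493]
contact_force: [-0.3, 0.0, -1.5]
gripper_width: 0.154
```

```bash
python3 - <<'E'
from h import *
for i in range(8):
    s=manip.state(); print(s["contact_force"].round(2),end=" "); f=manip.grab_frame("side")
st(); bar()
cv2.imwrite('pics/c4.png',cv2.resize(f["img"][60:220,270:450,::-1],(720,640),interpolation=cv2.INTER_CUBIC)[:600])
E
```

```text
[-0.33  0.03 -1.5 ] [-0.06 -0.   -2.6 ] [-0.08 -0.04 -1.8 ] [ 0.46 -0.26 -1.57] [-0.3   0.2  -1.48] [-0.24 -0.64 -1.34] [-0.74  0.21 -2.12] [ 0.49 -0.36 -2.18] t 15.2 [ 0.5923 -0.2039  0.2441] w 0.1562 F [-0.3 -0.1 -2.1] T [-0.124 -0.036 -0.012] tx [-0.  0. -1.]
bar n 6889 ext [-0.045 -0.   ] [0.023 0.036] tilt 103.6 at -0.0161 0.0232
```

View pics/c4.png

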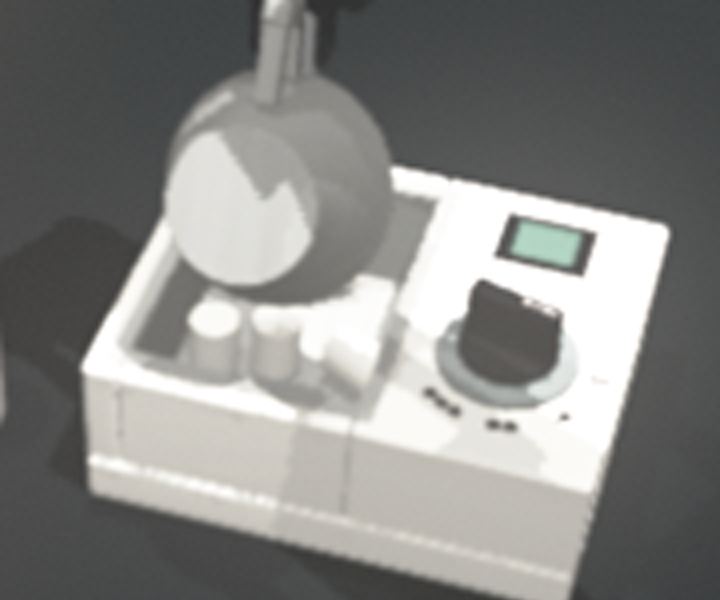

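The side crop shows inserts in the tank at about (213,340), (275,345), (355,355) and (370,300). The mean vertical force fell from 2.8 N to 1.9 N, so the jug looks empty. To right it, I plan to push its base against the cleaner's far outer wall. First I'll measure its true pose and check for obstacles there.

```bash
cat >> h.py <<'E'
def base(cam="side"):
    "jug pose in (s,z) about the grasp point from its flat underside"
    s,p,M=tool(); f=manip.grab_frame(cam); W=cloud(f); G=p-.019*M[:,0]
    A=W.reshape(-1,3)-G; B=np.stack([A@M[:,2],A@M[:,1],A[:,2]],1)
    B=B[np.isfinite(B[:,0])&(B[:,0]>-.13)&(B[:,0]<.16)&(abs(B[:,1])<.045)&(B[:,2]<-.02)&(B[:,2]>-.16)]
    rng=np.random.default_rng(0); best=None
    for i in range(800):
        q=B[rng.choice(len(B),3,False)]; n=np.cross(q[1]-q[0],q[2]-q[0]); L=np.linalg.norm(n)
        if L<3e-4: continue
        n/=L
        if abs(n[1])>.15 or abs(n[0])<.25 and abs(n[2])>.97: continue
        k=abs((B-q[0])@n)<.0015
        if best is None or k.sum()>best.sum(): best=k
    C=B[best]; c=C.mean(0); n=np.linalg.svd(C-c)[2][2]; n=-n if n[0]<0 else n
    th=np.degrees(np.arctan2(n[0],n[2])); ctr=(C.min(0)+C.max(0))/2
    print("underside n",len(C),"ctr s,l,z",ctr.round(4),"lo",C.min(0).round(3),"hi",C.max(0).round(3),"tilt",th.round(1))
E
python3 - <<'E'
from h import *
base()
V=np.load("pics/side1.npy"); P=V.reshape(-1,3); P=P[np.isfinite(P[:,0])]
k=(P[:,1]<-.34)&(P[:,1]>-.75)&(P[:,0]>.35)&(P[:,0]<.95)&(P[:,2]>.02); print(k.sum(),P[k].min(0) if k.sum() else "",P[k].max(0) if k.sum() else "")
E
```

```text
underside n 697 ctr s,l,z [-0.0936 -0.0011 -0.0472] lo [-0.112 -0.039 -0.074] hi [-0.075  0.037 -0.02 ] tilt 121.9
0
```

The underside fit gives a tilt of 122°, so the pour angle was ample, and no obstacle is visible behind the cleaner. I'm carrying the jug over the far wall.

Request:
{"api": "play_rows", "payload": {
  "plan": [
    [-15,0,10,0,1],
    [-15,0,40,0,1],
    [-15,0,90,0,1],
    [-15,0,140,0,1],
    [-15,0,190,0,1],
    [-15,0,235,0,1],
    [-15,0,257,0,1],
    [-15,0,257,0,1]
  ]
}}

```text
time: 16.3
tool_pos: [0.5988, -0.4631, 0.2598]
tool_rot: [0.506, 0.494, 0.506, -0.494]
contact_force: [0.8, 0.3, -2.3]
gripper_width: 0.16
```

Request:
{"api": "play_rows", "payload": {
  "plan": [
    [30,0,0,0,1],
    [70,0,0,0,1],
    [105,0,0,0,1],
    [120,0,0,0,1],
    [120,0,0,0,0.69],
    [120,0,0,0,0.69]
  ]
}}

```text
time: 17.05
tool_pos: [0.6004, -0.4614, 0.1421]
tool_rot: [0.508, 0.493, 0.505, -0.493]
contact_force: [0.4, 0.8, -1.7]
gripper_width: 0.156
```

```bash
python3 - <<'E'
from h import *
st()
s,p,M=tool(); f=manip.grab_frame("top"); W=cloud(f); cv2.imwrite("pics/t5.png",f["img"][...,::-1]); np.save("pics/t5.npy",W)
cv2.imwrite("pics/t5c.png",cv2.resize(f["img"][130:340,390:640,::-1],(700,588),interpolation=cv2.INTER_CUBIC))
E
```

```text
t 17.05 [ 0.6004 -0.4614  0.1421] w 0.1562 F [ 0.4  0.8 -1.7] T [-0.155  0.032  0.005] tx [ 0.003 -0.003 -1.   ]
```

View pics/t5c.png

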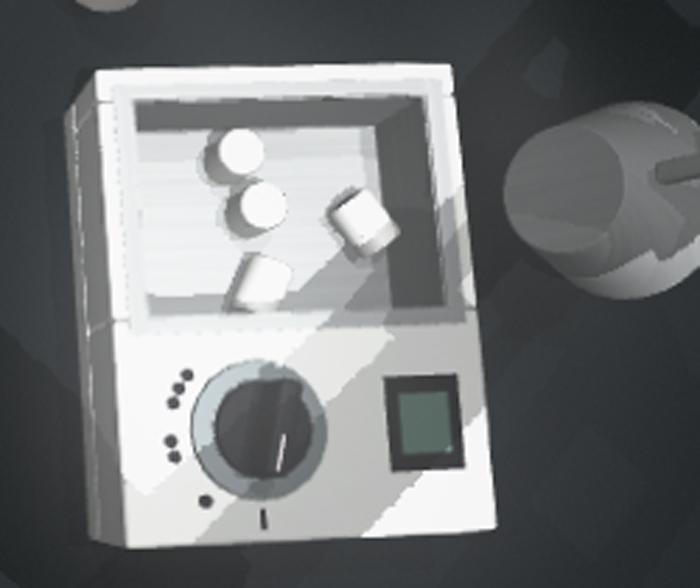

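All four white inserts lie in the tank, at (238,153), (262,205), (365,222) and (263,282) in this crop. The knob's pointer runs (284,435)→(278,470), near the off bar. I'll now push the jug's base against the far wall to turn it back upright.

Request:
{"api": "play_rows", "payload": {
  "plan": [
    [3,0,-20,0,0.69],
    [6,0,-32,0,0.69],
    [6,0,-44,0,0.69],
    [6,0,-56,0,0.69],
    [6,0,-66,0,0.69],
    [6,0,-76,0,0.69],
    [6,0,-84,0,0.69],
    [6,0,-84,0,0.69]
  ]
}}

```text
time: 18.1
tool_pos: [0.5972, -0.3762, 0.1334]
tool_rot: [0.507, 0.493, 0.507, -0.493]
contact_force: [0.6, -2.8, -0.2]
gripper_width: 0.156
```

```bash
python3 - <<'E'
from h import *
st(); base("top")
E
```

```text
t 18.1 [ 0.5972 -0.3762  0.1334] w 0.1559 F [ 0.6 -2.8 -0.2] T [-0.782 -0.189  0.008] tx [ 0. -0. -1.]
underside n 924 ctr s,l,z [-0.0744 -0.     -0.0852] lo [-0.076 -0.045 -0.124] hi [-0.072  0.045 -0.047] tilt 90.2
```

```bash
python3 - <<'E'
from h import *
bar()
E
```

```text
bar n 6845 ext [-0.036 -0.028] [0.022 0.022] tilt 90.6 at -0.0154 0.0192
```

Request:
{"api": "play_rows", "payload": {
  "plan": [
    [0,0,-6,0,0.69],
    [0,0,-12,0,0.69],
    [0,0,-18,0,0.69],
    [2,0,-26,0,0.69],
    [4,0,-34,0,0.69],
    [4,0,-40,0,0.69],
    [4,0,-40,0,0.69]
  ]
}}

```text
time: 19.08
tool_pos: [0.5965, -0.3381, 0.1306]
tool_rot: [0.508, 0.493, 0.505, -0.494]
contact_force: [0.7, -6.5, 2.2]
gripper_width: 0.161
```

```bash
python3 - <<'E'
from h import *
st(); bar("w8"); f,W=shot("top","t6"); s,p,M=tool()
G=p-.019*M[:,0]; A=W.reshape(-1,3)-G; B=np.stack([A@M[:,2],A@M[:,1],A[:,2]],1)
for lo in np.arange(-.02,.2,.01):
    k=(B[:,0]>lo)&(B[:,0]<lo+.01)&(abs(B[:,1])<.012)&(B[:,2]<.03)
    if k.sum()>3: print(round(lo,2),k.sum(),"z",B[k,2].min().round(3),B[k,2].max().round(3))
a=cv2.imread('pics/t6.png')[130:340,400:640]; b=cv2.imread('pics/w8.png')
cv2.imwrite('pics/c6.png',np.hstack([cv2.resize(a,(400,350)),cv2.resize(b,(400,350))]))
E
```

```text
t 19.07 [ 0.5965 -0.3381  0.1306] w 0.161 F [ 0.7 -6.5  2.2] T [-1.319 -0.197 -0.042] tx [ 0.002 -0.003 -1.   ]
bar n 5787 ext [-0.032 -0.   ] [0.013 0.029] tilt 60.3 at -0.009 0.016
-0.02 241 z -0.057 0.03
-0.01 163 z -0.054 0.03
0.0 57 z -0.043 0.029
```

The jug is down to roughly 60°. I'll clamp it, lift it and carry it to the mat.

Request:
{"api": "play_rows", "payload": {
  "plan": [
    [0,0,6,0,0.8],
    [0,0,12,0,1],
    [-10,0,14,0,1],
    [-50,0,14,0,1],
    [-100,0,14,0,1],
    [-145,0,10,0,1],
    [-155,0,0,0,1],
    [-155,0,-20,0,1]
  ]
}}

```text
time: 20.18
tool_pos: [0.5953, -0.316, 0.2838]
tool_rot: [0.506, 0.493, 0.507, -0.493]
contact_force: [-0.3, -0.3, -2.2]
gripper_width: 0.151
```

```bash
python3 - <<'E'
from h import *
st(); go([.490,.155,.24],[1,.0265])
E
```

```text
t 20.18 [ 0.5953 -0.316   0.2838] w 0.1514 F [-0.3 -0.3 -2.2] T [ 0.069  0.009 -0.048] tx [-0.     0.001 -1.   ]
shift mm [  44.2  -92.8 -473.5] turn -0.0 or 3.141 j6 -0.62
```

Request:
{"api": "play_rows", "payload": {
  "plan": [
    [0,-5,-20,0,1],
    [0,-15,-65,0,1],
    [0,-27,-120,0,1],
    [0,-38,-175,0,1],
    [0,-50,-232,0,1],
    [0,-62,-290,0,1],
    [10,-75,-347,0,1],
    [20,-85,-400,0,1]
  ]
}}

```text
time: 21.18
tool_pos: [0.497, 0.0834, 0.2615]
tool_rot: [0.506, 0.492, 0.508, -0.494]
contact_force: [0.9, 0.4, -1.8]
gripper_width: 0.154
```

Request:
{"api": "play_rows", "payload": {
  "plan": [
    [10,-6,-40,0,1],
    [20,-8,-65,0,1],
    [24,-8,-74,0,1],
    [24,-8,-74,0,1],
    [24,-8,-74,0,1]
  ]
}}

```text
time: 21.8
tool_pos: [0.4898, 0.1538, 0.2403]
tool_rot: [0.507, 0.493, 0.506, -0.494]
contact_force: [-0.3, -0.9, -1.9]
gripper_width: 0.151
```

```bash
python3 - <<'E'
from h import *
st(); bar(); go([.490,.155,.13],[1,.0265]); base("side"); base("top")
E
```

```text
t 21.8 [0.4898 0.1538 0.2403] w 0.1512 F [-0.3 -0.9 -1.9] T [0.073 0.029 0.043] tx [ 0. -0. -1.]
bar n 5804 ext [-0.033 -0.   ] [0.013 0.029] tilt 61.5 at -0.009 0.0161
shift mm [110.6   0.   -1.4] turn -0.001 or 3.141 j6 0.13
underside n 288 ctr s,l,z [ 0.0062  0.0069 -0.0403] lo [-0.018 -0.029 -0.059] hi [ 0.031  0.042 -0.022] tilt 144.9
underside n 649 ctr s,l,z [ 0.067   0.0104 -0.1058] lo [ 0.037 -0.017 -0.116] hi [ 0.097  0.037 -0.096] tilt 167.6
```

Request:
{"api": "play_rows", "payload": {
  "plan": [
    [50,0,0,0,1],
    [95,0,0,0,1],
    [115,0,0,0,0.69],
    [124,0,0,0,0.69],
    [126,0,-8,0,0.69],
    [129,0,-23,0,0.69],
    [132,0,-33,0,0.69],
    [132,0,-33,0,0.69]
  ]
}}

```text
time: 22.95
tool_pos: [0.4888, 0.1885, 0.1085]
tool_rot: [0.507, 0.493, 0.507, -0.493]
contact_force: [0.8, -0.4, -1.7]
gripper_width: 0.156
```

```bash
python3 - <<'E'
from h import *
st(); bar()
E
```

```text
t 22.95 [0.4888 0.1885 0.1085] w 0.1559 F [ 0.8 -0.4 -1.7] T [ 0.057  0.012 -0.015] tx [ 0.  0. -1.]
bar n 5807 ext [-0.033  0.   ] [0.013 0.029] tilt 61.4 at -0.0091 0.0161
```

Request:
{"api": "play_rows", "payload": {
  "plan": [
    [3,0,0,0,0.69],
    [6,0,0,0,0.69],
    [9,0,0,0,0.69],
    [12,0,0,0,0.69]
  ]
}}

```text
time: 23.5
tool_pos: [0.4948, 0.1897, 0.1053]
tool_rot: [0.509, 0.498, 0.504, -0.489]
contact_force: [-3.0, 4.3, 32.9]
gripper_width: 0.156
```

```bash
python3 - <<'E'
from h import *
st(); bar()
f,W=shot("side","s7"); f,W=shot("top","t7")
a=cv2.imread('pics/s7.png')[180:420,180:500]; b=cv2.imread('pics/t7.png')[150:390,130:450]
cv2.imwrite('pics/c7.png',np.hstack([cv2.resize(a,(400,300)),cv2.resize(b,(400,300))]))
E
```

```text
t 23.5 [0.4948 0.1897 0.1053] w 0.1565 F [-3.   4.3 32.9] T [ 0.445  1.112 -0.026] tx [ 0.013  0.005 -1.   ]
bar n 5805 ext [-0.032  0.   ] [0.013 0.03 ] tilt 60.7 at -0.0091 0.0164
```

View pics/c7.png

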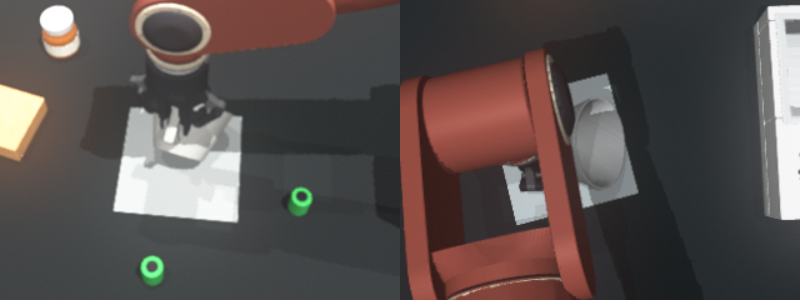

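In the side and top crops the jug is tilted on the mat with its far base edge down. It's pressing with about 33 N and the grip hasn't turned yet. I'll pull back along the arc, where friction at the base edge helps the turn.

Request:
{"api": "play_rows", "payload": {
  "plan": [
    [-3,0,-6,0,0.685],
    [-3,0,-12,0,0.685],
    [-2,0,-18,0,0.685],
    [-1,0,-24,0,0.685]
  ]
}}

```text
time: 24.15
tool_pos: [0.4899, 0.2114, 0.0996]
tool_rot: [0.508, 0.494, 0.506, -0.492]
contact_force: [-0.9, -1.6, 4.0]
gripper_width: 0.157
```

```bash
python3 - <<'E'
from h import *
st(); bar()
E
```

```text
t 24.15 [0.4899 0.2114 0.0996] w 0.1571 F [-0.9 -1.6  4. ] T [-0.461  0.06  -0.027] tx [ 0.004 -0.    -1.   ]
bar n 5818 ext [-0.031 -0.003] [0.01  0.032] tilt 50.9 at -0.0093 0.0166
```

Request:
{"api": "play_rows", "payload": {
  "plan": [
    [3,0,-7,0,0.685],
    [6,0,-14,0,0.685],
    [9,0,-20,0,0.685],
    [13,0,-27,0,0.685],
    [18,0,-34,0,0.685]
  ]
}}

```text
time: 24.82
tool_pos: [0.4875, 0.246, 0.0793]
tool_rot: [0.507, 0.494, 0.507, -0.493]
contact_force: [0.1, 0.9, 3.7]
gripper_width: 0.161
```

```bash
python3 - <<'E'
from h import *
st(); bar()
E
```

```text
t 24.82 [0.4875 0.246  0.0793] w 0.1607 F [0.1 0.9 3.7] T [-0.088 -0.047 -0.007] tx [ 0.001  0.    -1.   ]
bar n 5785 ext [-0.028 -0.011] [0.005 0.04 ] tilt 33.2 at -0.0098 0.0187
```

Request:
{"api": "play_rows", "payload": {
  "plan": [
    [5,0,-8,0,0.685],
    [11,0,-16,0,0.685],
    [18,0,-23,0,0.685],
    [25,0,-29,0,0.685],
    [31,0,-34,0,0.685],
    [31,0,-34,0,0.685]
  ]
}}

```text
time: 25.62
tool_pos: [0.4858, 0.2799, 0.0475]
tool_rot: [0.506, 0.493, 0.507, -0.493]
contact_force: [-0.2, 0.7, -0.3]
gripper_width: 0.159
```

```bash
cat >> h.py <<'E'
def rim():
    s,p,M=tool(); f=manip.grab_frame("top"); W=cloud(f); np.save("pics/last_top.npy",W); cv2.imwrite("pics/last_top.png",f["img"][...,::-1])
    G=p-.019*M[:,0]; A=W.reshape(-1,3); B=A-G; a,l=B@M[:,2],B@M[:,1]
    for lo in np.arange(.07,.19,.01):
        k=(a>lo)&(a<lo+.01)&(abs(l)<.075)&(A[:,2]<.16)
        if k.sum(): q=A[k][np.argmax(A[k,2])]; print(round(lo,2),q.round(3),end="; ")
    print()
E
python3 - <<'E'
from h import *
st(); bar(); rim()
E
```

```text
t 25.62 [0.4858 0.2799 0.0475] w 0.1592 F [-0.2  0.7 -0.3] T [-0.098 -0.001 -0.006] tx [-0.001  0.    -1.   ]
bar n 5625 ext [-0.022 -0.017] [0.007 0.042] tilt 14.7 at -0.0143 0.013
0.07 [0.435 0.206 0.095]; 0.08 [0.433 0.196 0.093]; 0.09 [0.432 0.187 0.092]; 0.1 [0.433 0.178 0.089]; 0.11 [0.437 0.167 0.085]; 0.12 [0.441 0.158 0.081]; 0.13 [0.531 0.15  0.081]; 0.14 [0.466 0.139 0.077]; 0.15 [0.559 0.126 0.008]; 0.16 [0.562 0.113 0.008]; 0.17 [0.546 0.111 0.008]; 0.18 [0.459 0.095 0.009];
```

Request:
{"api": "play_rows", "payload": {
  "plan": [
    [7,0,-3,0,0.685],
    [13,0,-6,0,0.685],
    [19,0,-9,0,0.685],
    [24,0,-11,0,0.685],
    [27,0,-12,0,0.685],
    [27,0,-12,0,0.685]
  ]
}}

```text
time: 26.48
tool_pos: [0.4858, 0.2915, 0.021]
tool_rot: [0.507, 0.493, 0.507, -0.493]
contact_force: [0.7, 1.2, 0.7]
gripper_width: 0.161
```

```bash
python3 - <<'E'
from h import *
st(); rim()
E
```

```text
t 26.48 [0.4858 0.2915 0.021 ] w 0.161 F [0.7 1.2 0.7] T [ 0.05  -0.024  0.007] tx [-0. -0. -1.]
0.07 [0.43  0.21  0.086]; 0.08 [0.432 0.204 0.087]; 0.09 [0.549 0.203 0.086]; 0.1 [0.548 0.193 0.085]; 0.11 [0.543 0.181 0.085]; 0.12 [0.451 0.166 0.085]; 0.13 [0.462 0.156 0.084]; 0.14 [0.488 0.151 0.083]; 0.15 [0.417 0.132 0.008]; 0.16 [0.504 0.124 0.008]; 0.17 [0.492 0.116 0.008]; 0.18 [0.557 0.111 0.008];
```

Request:
{"api": "play_rows", "payload": {
  "plan": [
    [0,0,0,0,0.67],
    [0,0,0,0,0.65],
    [0,0,0,0,0.5],
    [0,0,0,0,0],
    [0,0,0,0,-0.5],
    [-30,0,0,0,-0.5],
    [-90,0,0,0,-0.5],
    [-150,0,0,0,-0.5]
  ]
}}

```text
time: 27.52
tool_pos: [0.4855, 0.2912, 0.1724]
tool_rot: [0.507, 0.493, 0.507, -0.494]
contact_force: [1.0, 0.7, 0.1]
gripper_width: 0.746
```

```bash
python3 - <<'E'
from h import *
from scipy.optimize import least_squares
st(); rim(); W=np.load("pics/last_top.npy").reshape(-1,3)
Q=W[(W[:,2]>.073)&(W[:,2]<.092)&(np.hypot(W[:,0]-.489,W[:,1]-.208)<.075)&(np.hypot(W[:,0]-.489,W[:,1]-.208)>.04)]
r=least_squares(lambda c:np.hypot(Q[:,0]-c[0],Q[:,1]-c[1])-.06,[.489,.208],loss="soft_l1",f_scale=.002).x
k=abs(np.hypot(*(Q[:,:2]-r).T)-.06)<.004; A=np.c_[Q[k,:2]-r,np.ones(k.sum())]; pl=np.linalg.lstsq(A,Q[k,2],rcond=None)[0]
print("jug",r.round(4),k.sum(),"plane slopes",pl.round(4))
d=r-[.4905,.1795]; u=np.array([.971,.239]); v=np.array([-.239,.971]); print("in mat",d@u,d@v)
s,p,M=tool(); go([.4597,-.1866,.25],[.227,.974])
E
```

```text
t 27.52 [0.4855 0.2912 0.1724] w 0.7463 F [1.  0.7 0.1] T [ 0.048 -0.033  0.059] tx [-0.001 -0.    -1.   ]
0.07 [0.43  0.211 0.084]; 0.08 [0.548 0.211 0.085]; 0.09 [0.546 0.193 0.086]; 0.1 [0.433 0.19  0.084]; 0.11 [0.44  0.178 0.085]; 0.12 [0.526 0.163 0.084]; 0.13 [0.509 0.156 0.087]; 0.14 [0.463 0.148 0.008]; 0.15 [0.519 0.133 0.008]; 0.16 [0.54  0.127 0.008]; 0.17 [0.49  0.115 0.009]; 0.18 [0.442 0.104 0.009]; 
jug [0.4895 0.2113] 750 plane slopes [-0.0071 -0.0108  0.081 ]
in mat 0.006603351056651092 0.031087200541753773
shift mm [-70.  -42.6 478.6] turn -1.315 or 1.827 j6 0.38
```

The jug stands upright, with a rim slope of about 0.013 rad, released and about 31 mm from the mat's centre, inside the 55 mm limit. Now the selector.

Request:
{"api": "play_rows", "payload": {
  "plan": [
    [-40,-5,40,-0.18,-0.2],
    [-70,-10,100,-0.36,-0.2],
    [-70,-16,160,-0.54,-0.2],
    [-70,-22,220,-0.72,-0.2],
    [-70,-27,280,-0.9,-0.2],
    [-70,-32,340,-1.08,-0.2],
    [-70,-38,400,-1.24,-0.2],
    [-70,-43,460,-1.315,-0.2]
  ]
}}

```text
time: 28.58
tool_pos: [0.4574, -0.1382, 0.2414]
tool_rot: [0.703, 0.079, 0.702, -0.079]
contact_force: [0.3, -0.4, -0.3]
gripper_width: 0.6
```

Request:
{"api": "play_rows", "payload": {
  "plan": [
    [0,17,4,0,-0.2],
    [0,17,4,0,-0.2],
    [0,17,4,0,-0.2]
  ]
}}

```text
time: 28.95
tool_pos: [0.4656, -0.1196, 0.2412]
tool_rot: [0.702, 0.08, 0.703, -0.08]
contact_force: [0.8, 0.4, -0.6]
gripper_width: 0.601
```

```bash
python3 - <<'E'
from h import *
st(); s,p,M=tool()
for c in ("wrist","top"):
    f=manip.grab_frame(c); W=cloud(f).reshape(-1,3)
    B=W[(W[:,2]>.139)&(W[:,2]<.150)&(np.hypot(W[:,0]-.46,W[:,1]+.187)<.035)]
    if len(B)>20: print(c,len(B),cv2.minAreaRect((B[:,:2]*1000).astype(np.float32)),B.mean(0).round(4))
    cv2.imwrite(f"pics/k_{c}.png",f["img"][...,::-1])
go([.4597,-.1866,.13],[.227,.974])
E
```

```text
t 28.95 [ 0.4656 -0.1196  0.2412] w 0.6009 F [ 0.8  0.4 -0.6] T [0.039 0.021 0.016] tx [-0. -0. -1.]
wrist 1695 ((456.710693359375, -188.20822143554688), (14.640542984008789, 51.68397903442383), 77.7905502319336) [ 0.456  -0.1871  0.1433]
shift mm [111.3 -66.6   9.3] turn 0.002 or -3.139 j6 -1.75
```

Request:
{"api": "play_rows", "payload": {
  "plan": [
    [0,-34,4,0,-0.2],
    [0,-68,8,0.0,-0.2],
    [30,-68,8,-0.01,-0.2],
    [75,-68,8,-0.01,-0.2],
    [105,-68,8,-0.01,-0.2],
    [119,-68,8,-0.01,-0.2],
    [119,-68,8,-0.01,-0.2]
  ]
}}

```text
time: 29.92
tool_pos: [0.4576, -0.1883, 0.1218]
tool_rot: [0.702, 0.077, 0.703, -0.077]
contact_force: [0.7, -0.3, 0.8]
gripper_width: 0.6
```

```bash
python3 - <<'E'
from h import *
st()
E
```

```text
t 29.93 [ 0.4576 -0.1883  0.1218] w 0.5998 F [ 0.7 -0.3  0.8] T [ 0.027 -0.027  0.029] tx [-0.001  0.001 -1.   ]
```

Request:
{"api": "play_rows", "payload": {
  "plan": [
    [0,0,0,0,0.5],
    [0,0,0,0,1],
    [0,0,0,0,1],
    [0,0,0,0,1]
  ]
}}

```text
time: 30.42
tool_pos: [0.459, -0.1888, 0.1243]
tool_rot: [0.704, 0.078, 0.702, -0.077]
contact_force: [-0.2, 5.1, 6.1]
gripper_width: 0.149
```

Request:
{"api": "play_rows", "payload": {
  "plan": [
    [0,0,0,0.16,1],
    [0,0,0,0.33,1],
    [0,0,0,0.5,1],
    [0,0,0,0.67,1],
    [0,0,0,0.84,1],
    [0,0,0,1.01,1],
    [0,0,0,1.16,1],
    [0,0,0,1.16,1]
  ]
}}

```text
time: 31.42
tool_pos: [0.4583, -0.1893, 0.1243]
tool_rot: [0.546, 0.45, 0.545, -0.45]
contact_force: [-2.9, 2.9, 6.8]
gripper_width: 0.15
```

```bash
python3 - <<'E'
from h import *
st(); s,p,M=tool(); print("selector",round(np.pi/2+.0265-np.arctan2(M[1,1],M[0,1]),3))
E
```

```text
t 31.43 [ 0.4583 -0.1893  0.1243] w 0.1495 F [-2.9  2.9  6.8] T [ 0.395  0.538 -0.023] tx [ 0.001 -0.001 -1.   ]
selector 1.407
```

Request:
{"api": "play_rows", "payload": {
  "plan": [
    [0,0,0,0,0.5],
    [0,0,0,0,-0.2],
    [0,0,0,0,-0.2],
    [-30,0,0,0,-0.2],
    [-80,0,0,0,-0.2],
    [-120,0,0,0,-0.2],
    [-120,0,0,0,-0.2]
  ]
}}

```text
time: 32.3
tool_pos: [0.4597, -0.1902, 0.2469]
tool_rot: [0.548, 0.45, 0.543, -0.45]
contact_force: [0.8, -0.5, -0.9]
gripper_width: 0.599
```

```bash
python3 - <<'E'
from h import *
st()
f,W=shot("wrist","k2"); P=W.reshape(-1,3)
B=P[(P[:,2]>.139)&(P[:,2]<.150)&(np.hypot(P[:,0]-.458,P[:,1]+.187)<.035)]; print(len(B),cv2.minAreaRect((B[:,:2]*1000).astype(np.float32)))
E
```

```text
t 32.3 [ 0.4597 -0.1902  0.2469] w 0.5994 F [ 0.8 -0.5 -0.9] T [ 0.035  0.046 -0.007] tx [ 0.007 -0.004 -1.   ]
1705 ((457.14862060546875, -188.2199249267578), (13.703230857849121, 53.045326232910156), 11.284031867980957)
```

Request:
{"api": "play_rows", "payload": {
  "plan": [
    [-40,-30,-30,0,-0.2],
    [-80,-60,-60,0,-0.2],
    [-80,-90,-70,0,-0.2],
    [-80,-90,-70,0,-0.2],
    [-80,-90,-70,0,-0.2]
  ]
}}

```text
time: 32.98
tool_pos: [0.3561, -0.1374, 0.3207]
tool_rot: [0.545, 0.45, 0.546, -0.45]
contact_force: [-0.8, -0.5, 0.4]
gripper_width: 0.6
```

```bash
python3 - <<'E'
from h import *
st(); f,W=shot("top","fin"); g,V=shot("side","fins")
def jug(W):
    P=W.reshape(-1,3); Q=P[(P[:,2]>.073)&(P[:,2]<.092)&(abs(np.hypot(P[:,0]-.4895,P[:,1]-.2113)-.06)<.006)]
    return len(Q),Q.min(0).round(3),Q.max(0).round(3)
print(jug(W),jug(V))
cv2.imwrite("pics/finc.png",np.hstack([cv2.resize(f["img"][...,::-1],(400,300)),cv2.resize(g["img"][60:240,200:440,::-1],(400,300))]))
E
```

```text
t 32.98 [ 0.3561 -0.1374  0.3207] w 0.5999 F [-0.8 -0.5  0.4] T [-0.023 -0.035  0.042] tx [-0.002  0.001 -1.   ]
(933, array([0.43 , 0.151, 0.073]), array([0.55 , 0.277, 0.085])) (678, array([0.429, 0.152, 0.073]), array([0.552, 0.277, 0.084]))
```

View pics/finc.png

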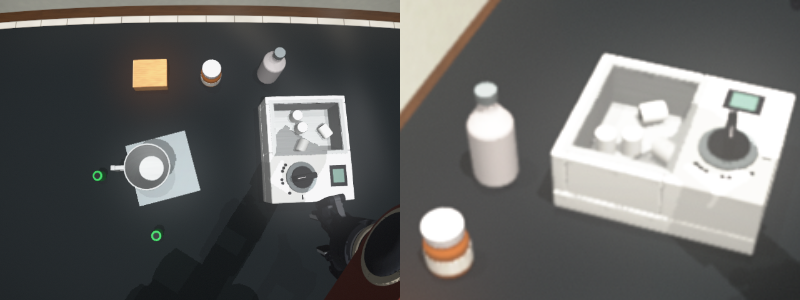

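The final view shows the jug empty and upright on the mat at (150,167), and four inserts in the tank around (297,115), (302,127), (325,130) and (302,145). The selector bar lies crosswise, towards the left-hand marks. The box, jar and bottle are unmoved. I'm handing the job in.

```bash
python3 - <<'E'
from h import *
print(manip.job_done())
E
```

```text
the job is handed in; nothing more can be done
None
```

The job is done and handed in at about 33 s of robot time; no verdict was reported. All four inserts are in the tank, the jug is back upright on its mat and released, and the selector points at the two-dot mark.

**How it was done**
- **Tipping:** the rows cannot tilt the tool, so I gripped the jug's handle and loosened the pinch until the jug swung down to about 78° over the tank. I then levered it against the near tank wall to about 122°, and a short shake followed.
- **Righting the jug:** I pushed its base against the cleaner's far outer wall, then pressed and rolled it upright on the mat.
- **Selector:** I gripped the bar and turned it about 1.16 rad clockwise.

**Last checks**
- **Inserts:** four are visible in the tank in both cameras.
- **Jug:** it looks empty. Its rim slope is about 0.013 rad, and it sits about 7 mm and 31 mm from the mat's centre along the two sides (limit 55 mm).
- **Selector:** 1.41 rad from the tool angle and 1.40 rad from the depth picture (target 1.396).
- **Bystanders:** the box, jar and bottle look unmoved; I checked this by eye only.
- **Contact:** after backing away, the tool forces are at noise level.

**What went wrong or disagreed on the way**
- The jug dropped about 12 mm back onto its mat during the first loosening test.
- The handle slid in the grip, so my estimates of the grip height ranged from 35 to 57 mm.
- The tilt read from the handle bar was off by up to about 20° at steep angles (103° when the underside gave 122°).
- My first attempt to lever the jug on the tank wall missed it and had to be repeated.

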